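# Uncover a sample slide and hold it flush on the tilted scanner stage

## Robot

A 7-joint arm with a two-finger parallel gripper is mounted at the origin on the work surface. World frame = base frame: x ahead of the robot, y to its left, z up, the work surface at z = 0. Lengths are in m, angles in rad, forces in N, time in s.
With the tool pointing down it reaches from about 0.375 to 0.925 m from the base axis. Payload 3.1 kg.
Tool frame: the origin (TCP) lies midway between the tips of the shut fingers; the grasp point (between the pads) lies 19 mm behind it; z points along the fingers, y is the line along which they close (so a half turn about z gives the same grasp; the last joint's range is limited). The gripper opens to 85 mm and grips with 20 to 120 N. Pads are 22 mm wide; open, the fingers measure 114 mm over their backs; the gripper's body (76 mm by 85 mm) begins 54 mm behind the grasp point. The pads swing forward as they close: fully open they stand 13 mm farther back than shut.
Start: joints at [-1.4, 0.383, 0.044, 1.598, -0.018, 1.161, -0.05], TCP at [0.173, 0.627, 0.194] pointing down, gripper open.
Joint ranges: [-2.61, 2.61], [-0.41, 2.15], [-1.48, 1.57], [0, 2.5], [-1.57, 4.71], [0.05, 1.97], [-2.85, 2.85]. Speed limits (rad/s): [2.79, 2.79, 3.14, 3.14, 3.14, 3.14, 3.14].

## Interface

Orientations are given as a rotation vector (axis times angle).
In Python, from plant import * gives the robot as it stands.
- The arm moves only by the tool carry_out, never from a script. Its argument "plan" is a list of rows, each an object of numbers: "grip": the finger opening in cm, from 0 to 8.54; "dx", "dy", "dz": the shift along the world's x, y, z in cm; "rx", "ry", "rz": the turn, a rotation vector about the world's x, y, z in degrees. In form: [{"grip": .., "dx": .., "dy": .., "dz": .., "rx": .., "ry": .., "rz": ..}, ...]. A call has 1 to 10 rows; each row is the pose to reach, as a shift and turn from the pose commanded when the call began; what a row does not reach only later rows make up. A row lasts 1/10 s, in which the tool goes at most 50 mm and 8.59 degrees, less where a joint would pass 70% of its speed; a pose out of reach is approached as far as the arm can. A call with a gripper value outside its range is refused whole. The fingers move at their own pace and stop on an object; "force" is the grip in N (left out, the last holds). Time passes only in rows, so rows that repeat a pose let the fingers close. It gives the time, the measured TCP pose, the force, the opening and the grip force at its end, in the units of the state.
- read_state(): the state, without advancing time (a new reading comes with each control period).
- get_image(name): name is "side" or "top" or "wrist"; returns (picture, depth): 400x640x3 uint8, red, green, blue; 400x640 float32, m along the optical axis (not along the pixel's ray), 0 where there is no reading.
- get_calibration(name): a dict with "mtx" (3x3 intrinsics, pixels), "eye" and "rotation" of the camera in the world; the wrist camera has in their place "hand_eye" (4x4, takes a point from camera to tool coordinates, whose origin is the TCP and whose axes are the flange's). Camera axes: x right, y down, z forward; pixel columns grow to the right and rows downward; lengths in m; the calibration is good to about 2 mm. The wrist camera is an equidistant fisheye: a pixel r from the principal point sees the ray r / f radians off the axis. A picture is of the moment at which its call begins: read the wrist's pose just before it. get_calibration takes no time and is no camera call.
- job_done(): hands the job in; it is judged then, once.
Trained networks look in the newest picture that a camera, given by its name, has taken for a name from the list of things; names that differ only in an ending like _2 or _b are one class to them, and where a whole thing is asked for, a point or a joint stands for the part that bears it (a point fixed in the world has none). Each returns a list of dicts, best first, with "confidence" (0 to 1); they miss things now and then, are a little off and sometimes report something else, mostly with a low value. They report only what shows in the picture. A call takes as long as a camera call. They do not tell look-alikes from the thing itself.
- look_for(camera, query): "point" ([x, y, z] in m, in world coordinates, good to about 4 mm: the middle of the surface that is visible of it).
- regions_of(camera, query): "region" (400x640 bool, what is visible of it).
- tip_of(camera, query): "point" ([x, y, z] in m, in world coordinates, good to about 4 mm: a listed point, or the origin of a listed thing).
The state is a dict: "t": time; "joints": joint angles; "joint_velocities": joint speeds; "joint_efforts": joint torques, N m; "eef_pos": TCP position; "orientation": TCP orientation; "contact_force": force on the tool from outside, world axes, zero at the start; "ft_torque": the same for the moment, N m; "opening": finger opening in m; "grasp_force": force on a finger pad.
Only numpy, scipy, OpenCV 4.12 (cv2) and the standard library are available. Lean on these libraries where they do the work, as an engineer would, in place of code of your own. Each camera call takes 0.05 s, during which the arm holds its last target. There are 200 camera calls.

## Task

Lift the red dust cover off the sample slide on the blue tray and nest it squarely over the spare red cover on the white disc, then let go of it. Then pick the slide up by its black stem, tilt it to match the sloped stage face, and press its steel plate flush, centred and square over the white patch with a gentle steady push of about 10 N (stay well below 30 N). Finish while still gripping and pressing the slide there; do not change the tilt of the stage or disturb the other things on the table.

Things in the scene. Friction and masses are not known exactly. Their poses are not given: they have to be found in the camera images.
- cover: red dust cover, mouth down over the slide on the blue tray: hollow cone 92 mm wide at the mouth, 68 mm at its shoulder 45 mm up, wall 2.5 mm, and a solid round grip crown 44 mm in diameter from 45 to 71 mm up. 80 g. Origin: centre of the mouth plane (underside), z up to the crown. It clears the slide inside; lift it straight up
- spare_cover: identical red cover (about 110 g) standing mouth down on the white disc, nothing under it. Same origin and axes. Nested over it, the other cover rests on its crown: the upper origin is then 29 mm above this one's
- slide: sample slide, hidden under the cover at first: steel plate 44 mm (its x) by 60 mm (its y) by 6 mm thick (z), with an upright black stem on its middle, 24 mm (x) by 14 mm (y), standing from 6 to 40 mm above the underside, with a yellow top. 60 to 130 g. Origin: centre of the flat underside, z up along the stem. It is the same either way round (half turn)
- stage_face (a point): centre of the flat black stage face (74 mm along x, 88 mm along y), marked by a white patch 46 by 62 mm, about 82 mm above the table. z is its outward normal, leaning 0.14 to 0.38 rad from vertical to its own -x side, roughly towards the robot; y is level; x runs up the slope. The slide's x goes along this x, its y along this y (either way round)
- blue_tray: fixed blue square plate, 110 mm by 110 mm, 4 mm thick, on the table; the slide and its cover stand on it. Origin: centre of its underside. It and the white disc may lie on either side of the robot
- white_disc: fixed white disc 116 mm in diameter, 4 mm thick; the spare cover stands on it. Origin: centre of its underside
- brass_phantom: upright brass cylinder, 28 mm in diameter, 45 mm high: bystander, leave alone. Origin at its underside
- screwdriver: screwdriver 170 mm long lying on the table: bystander, leave alone
- sample_pot: clear pot, 50 mm in diameter, 35 mm high: bystander, leave alone. Origin at its underside
- vial: small jar with a blue cap, 32 mm in diameter, 55 mm high: bystander, leave alone. Origin at its underside
- filter_ring: aluminium ring lying flat, 60 mm outside, 8 mm high: bystander, leave alone. Origin at its underside
- stage_edge (a point): middle of the upper edge of the stage face, 37 mm up the slope (+x of the face) from its centre; it must not shift by more than a few mm
- stage_plate: tilting black plate, 10 mm thick, whose top is the stage face. Origin on the tilt axis, 12 mm below the face centre, 70 mm above the table; axes as the face. It stands on a fixed round steel base 160 mm in diameter, 22 mm high, with two cheeks at y = +-49 mm up to 80 mm above the table. A stiff friction joint holds the tilt under a gentle push
Not all that is in view belongs to the job. What is shaped like the cover but green is not meant.

How it is judged:
On the way, in this order (a step that is already met when the one before it is completed fails the run):
1. the cover nested upright on the spare cover and let go (horizontal distance between cover and spare_cover below 0.007 m and z of cover in the frame of spare_cover between 0.025 and 0.033 m and angle between each of cover, spare_cover's own z axis and vertical below 0.08 rad and contact force between each of the arm, the fingers and cover below 0.05 N), for 0.2 s.
2. the slide lifted off the tray in the gripper (height (world z) of slide above 0.045 m and contact force between the fingers and slide above 1 N), for 0.2 s.
At the end, for the whole second after the job is handed in: Cover untouched, nested upright on the spare (centres within 7 mm, 25-33 mm higher); slide still gripped (over 4 N), flush on the stage face (normals within 0.05 rad, gap under 3 mm), square within 0.10 rad, centred within 8 mm each way, pressed with 3 to 30 N, at rest (all of step 1 and angle between the z axis of slide and the z axis of stage_face, either way round below 0.05 rad and angle between the y axis of slide and the y axis of stage_face, either way round below 0.1 rad and angle between slide's own z axis and vertical below 1 rad and z of slide in the frame of stage_face between -0.003 and 0.003 m and x of slide in the frame of stage_face between -0.008 and 0.008 m and y of slide in the frame of stage_face between -0.008 and 0.008 m and contact force between slide and stage_plate between 3 and 30 N and contact force between the fingers and slide above 4 N and linear speed of slide below 0.02 m/s); the arm keeps its last pose, push and grip.
It fails at once if a bystander is moved more than 30 mm (distance of any of brass_phantom, screwdriver, sample_pot, vial, filter_ring from where it was at the start of the episode above 0.03 m).
It fails at once if the stage's tilt is changed: the upper edge of its face shifts more than 5 mm (distance of stage_edge from where it was at the start of the episode above 0.005 m).
It fails at once if the slide is pushed on the stage with more than 45 N (contact force between slide and stage_plate above 45 N).
It also fails if it takes over 64 s, if anything falls off the work surface, if the arm or the gripper's body presses on something with over 40 N, if the wrist force passes 120 N, or if a joint passes its speed limit or range.

## Working session

There is one attempt and no reset: what is moved stays moved. The work goes in short steps, Python scripts to look and compute and a tool call to move; the robot and the scene stay as the last step left them, time stands still between calls to the robot, and variables do not carry over. Pictures are saved under pics/ and viewed, at most 10 in all, crops included, and the job is handed in when it is done.

Besides the shell and the picture viewer there is one more tool, called as name([rows], argument=value, ...), one row to a line, values as JSON. carry_out: Moves the arm, as the interface text tells. Its arguments: {"type":"object","properties":{"plan":{"type":"array","items":{"type":"object","properties":{"grip":{"type":"number"},"dx":{"type":"number"},"dy":{"type":"number"},"dz":{"type":"number"},"rx":{"type":"number"},"ry":{"type":"number"},"rz":{"type":"number"}}}},"force":{"type":"number"}},"required":["plan"]}

```bash
mkdir -p pics; ls; cat > h.py <<'E'
from plant import *
import numpy as np, cv2
from scipy.spatial.transform import Rotation as R
def save(n,im): cv2.imwrite('pics/'+n+'.png',cv2.cvtColor(im,cv2.COLOR_RGB2BGR))
def cloud(name,d):
    c=get_calibration(name);K=np.array(c['mtx']);v,u=np.mgrid[:400,:640]
    x=(u-K[0,2])/K[0,0]*d;y=(v-K[1,2])/K[1,1]*d
    P=np.stack([x,y,d],-1)@np.array(c['rotation']).T+np.array(c['eye']);P[d==0]=np.nan
    return P
E
python3 - <<'E'
from h import *
for n in('top','side'):
    im,d=get_image(n);save(n,im);np.savez('/tmp/'+n,im=im,d=d,P=cloud(n,d))
    c=get_calibration(n);print(n,c['eye'],np.array(c['rotation']).round(3).tolist(),np.array(c['mtx']).tolist())
print(read_state())
E
```

```text
picsTraceback (most recent call last):
  File "<stdin>", line 3, in <module>
  File "h.py", line 8, in cloud
    P=np.stack([x,y,d],-1)@np.array(c['rotation']).T+np.array(c['eye']);P[d==0]=np.nan
      ~~~~~~~~~~~~~~~~~~~~~~~~~~~~~~~~~~~~~~~~~~~~~~^~~~~~~~~~~~~~~~~~~
ValueError: operands could not be broadcast together with shapes (400,640) (3,)
```

```bash
sed -i "s/@np.array(c\['rotation'\]).T/@R.from_rotvec(c['rotation']).as_matrix().T/" h.py
python3 - <<'E'
from h import *
for n in('top','side'):
    im,d=get_image(n);save(n,im);c=get_calibration(n);print(n,c)
    P=cloud(n,d);np.savez('/tmp/'+n,im=im,d=d,P=P)
    print(P[::80,::120].round(3).tolist()[2])
print(get_calibration('wrist'))
print(read_state())
E
```

```text
top {'mtx': array([[379.6423013 ,   0.        , 317.74157293],
       [  0.        , 379.6423013 , 198.32815088],
       [  0.        ,   0.        ,   1.        ]]), 'eye': array([0.47129326, 0.00331703, 1.04064891]), 'rotation': array([-2.21756516,  2.15327752, -0.15696666])}
[[0.626, 0.685, 0.176], [0.669, 0.507, -0.0], [0.681, 0.182, 0.001], [0.693, -0.151, -0.001], [0.702, -0.486, 0.014], [0.676, -0.7, 0.178]]
side {'mtx': array([[361.61644219,   0.        , 321.72632427],
       [  0.        , 361.61644219, 197.22356233],
       [  0.        ,   0.        ,   1.        ]]), 'eye': array([0.52788693, 0.75136461, 0.6388646 ]), 'rotation': array([-0.10985539,  2.78610812, -1.39237067])}
[[1.326, 0.083, 0.195], [1.325, -0.309, -0.039], [0.849, -0.2, 0.052], [0.475, -0.234, 0.051], [0.061, -0.352, 0.003], [-0.01, 0.055, 0.25]]
{'mtx': array([[309.70691629,   0.        , 320.10076582],
       [  0.        , 309.70691629, 200.97695159],
       [  0.        ,   0.        ,   1.        ]]), 'hand_eye': array([[ 8.09118523e-04, -9.63790027e-01, -2.66661077e-01,
         6.77512860e-02],

[... 261 characters left out ...]
: 0.15, 'joints': array([-1.39980294,  0.38366882,  0.04386726,  1.59919552, -0.01790008,
        1.1611987 , -0.04988352]), 'joint_velocities': array([ 0.00177887, -0.00248625,  0.00136724, -0.00487105,  0.0006805 ,
        0.00077041,  0.00043306]), 'joint_efforts': array([ 1.71586125e-03, -4.34056056e+01,  1.02648295e+00, -2.49978447e+01,
        1.06480860e-02,  7.26276543e-03, -9.64029496e-07]), 'eef_pos': array([0.17241972, 0.62587619, 0.19257049]), 'orientation': array([-0.42081625, -3.11311406,  0.00325319]), 'contact_force': array([ 0.68702105, -0.39205518,  0.26573474]), 'ft_torque': array([-0.04560639,  0.08864629,  0.01068796]), 'grasp_force': 0.0, 'opening': 0.08531870005761688}
```

View pics/top.png

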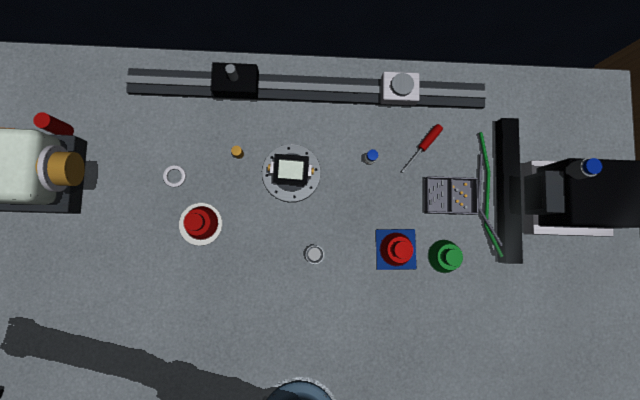

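View pics/side.png

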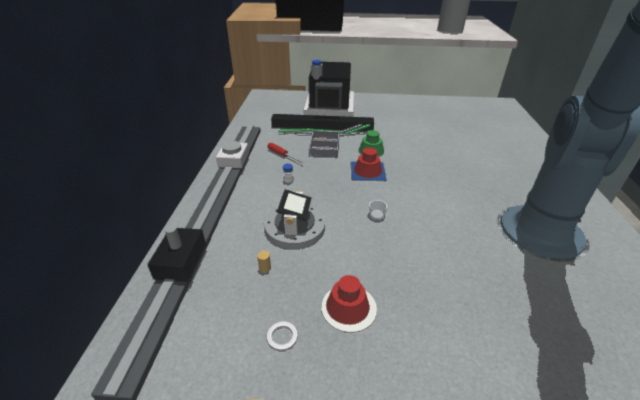

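```bash
python3 - <<'E'
from h import *
T=np.load('/tmp/top.npz');P=T['P'];im=T['im'].astype(int)
hsv=cv2.cvtColor(T['im'],cv2.COLOR_RGB2HSV)
print('arm?',P[335,20:300:60].round(3).tolist())
red=((hsv[...,0]<8)|(hsv[...,0]>172))&(hsv[...,1]>150)&(hsv[...,2]>60)
for nm,(u,v) in dict(cover=(398,249),spare=(200,223)).items():
    m=np.zeros_like(red);m[v-35:v+35,u-35:u+35]=1
    Q=P[red&m];zt=np.nanpercentile(Q[:,2],99)
    c=Q[Q[:,2]>zt-.006];(cx,cy),r=cv2.minEnclosingCircle(c[:,:2].astype(np.float32))
    print(nm,len(Q),'zt',zt.round(4),'crown',c.mean(0).round(4),'circ',cx,cy,r,'z min',np.nanmin(Q[:,2]))
b=(hsv[...,0]>100)&(hsv[...,0]<130)&(hsv[...,1]>130);m=np.zeros_like(b);m[215:285,365:425]=1;b&=m
pts=np.argwhere(b)[:,::-1].astype(np.float32);rc=cv2.minAreaRect(pts);print('tray px',rc)
bx=cv2.boxPoints(rc).round().astype(int);W=np.array([P[v,u] for u,v in bx]);print(W.round(3).tolist(),'yawedges',np.degrees(np.arctan2(*(W[1]-W[0])[1::-1])))
S=P[140:205,258:325].reshape(-1,3)
rgb=im[140:205,258:325].reshape(-1,3)
print('stage white',)
w=(rgb.min(1)>170)&(S[:,2]>.06)
print(w.sum(),S[w].mean(0).round(4));A=S[w];n=np.linalg.svd(A-A.mean(0))[2][2];n*=np.sign(n[2]);print('n',n,'tilt',np.arccos(n[2]))
f=(S[:,2]>.055);B=S[f];print('face all',f.sum(),B.mean(0))
im2=cv2.resize(T['im'][140:285,250:470],None,fx=3.6,fy=3.6,interpolation=cv2.INTER_CUBIC);save('crop',im2)
for q in ['cover','spare_cover','stage_face','stage_edge','blue_tray','white_disc']:
  for c in ('top','side'):
    print(q,c,[(np.round(a['point'],4).tolist(),round(a['confidence'],2)) for a in tip_of(c,q)[:3]])
E
```

```text
arm? [[0.202, 0.724, -0.001], [0.204, 0.574, -0.004], [0.207, 0.42, -0.003], [0.211, 0.264, -0.001], [0.213, 0.107, -0.002]]
cover 532 zt 0.0772 crown [ 0.4482 -0.2519  0.074 ] circ 0.44812503457069397 -0.251579612493515 0.021813802421092987 z min 0.01931776006032604
spare 738 zt 0.0768 crown [0.5052 0.2782 0.074 ] circ 0.5053917169570923 0.27788737416267395 0.02219332568347454 z min 0.007431446273122644
tray px ((395.6236267089844, 248.84243774414062), (39.96224594116211, 38.963191986083984), 87.51044464111328)
[[0.499, -0.195, 0.003], [0.507, -0.304, 0.001], [0.398, -0.309, 0.002], [0.39, -0.203, -0.002]] yawedges -85.46633563896698
stage white
458 [0.6454 0.0403 0.0804]
n [-0.25242183  0.00820729  0.96758248] tilt 0.2553201769009664
face all 1107 [0.64586612 0.04005659 0.08021272]
cover top [([0.4503, -0.2534, 0.004], 0.76), ([0.4316, -0.3838, 0.0003], 0.66)]
cover side [([0.4497, -0.2563, 0.0056], 0.89), ([0.6433, 0.0432, 0.0816], 0.49)]
spare_cover top [([0.5056, 0.2821, 0.0038], 0.63)]
spare_cover side [([0.5036, 0.2801, 0.0065], 0.75)]
stage_face top [([0.6458, 0.0432, 0.082], 0.63)]
stage_face side [([0.6356, 0.3583, 0.0013], 0.15)]
stage_edge top [([0.6775, 0.042, 0.0905], 0.62)]
stage_edge side [([0.6803, 0.04, 0.0896], 0.73)]
blue_tray top []
blue_tray side [([0.4476, -0.2533, 0.0], 0.62)]
white_disc top [([0.5001, 0.2817, 0.0009], 0.66), ([0.4503, -0.2534, 0.0062], 0.21)]
white_disc side [([0.644, 0.0341, 0.0702], 0.7), ([0.5057, 0.2789, 0.0061], 0.5)]
```

View pics/crop.png

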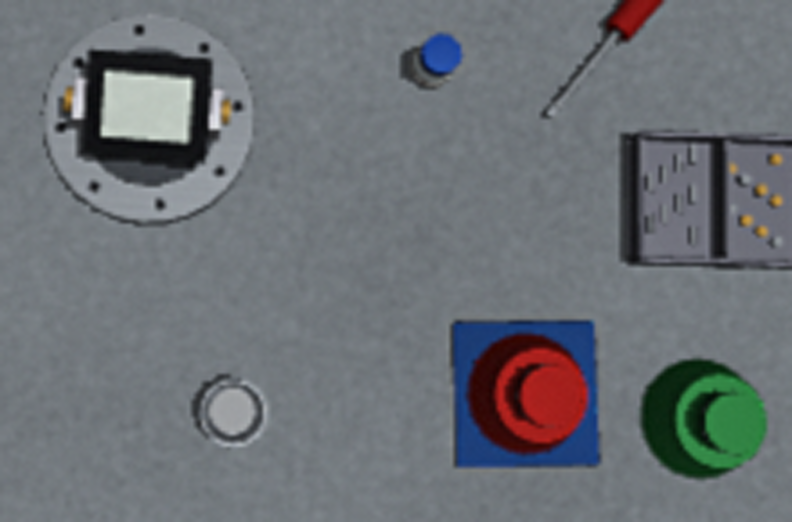

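carry_out([
  {"grip":8.5,"dx":30,"dy":-37,"dz":6,"rz":15},
  {"grip":8.5,"dx":30,"dy":-37,"dz":6,"rz":15},
  {"grip":8.5,"dx":30,"dy":-37,"dz":6,"rz":15},
  {"grip":8.5,"dx":30,"dy":-37,"dz":6,"rz":15},
  {"grip":8.5,"dx":30,"dy":-37,"dz":6,"rz":15},
  {"grip":8.5,"dx":30,"dy":-37,"dz":6,"rz":15},
  {"grip":8.5,"dx":30,"dy":-37,"dz":6,"rz":15},
  {"grip":8.5,"dx":30,"dy":-37,"dz":6,"rz":15},
  {"grip":8.5,"dx":30,"dy":-37,"dz":6,"rz":15},
  {"grip":8.5,"dx":30,"dy":-37,"dz":6,"rz":15},
])

```text
validation failed for argument at $.pl...
```

carry_out([
  {"grip":8.5,"dx":30,"dy":-37,"dz":6,"rx":0,"ry":0,"rz":15},
  {"grip":8.5,"dx":30,"dy":-37,"dz":6,"rx":0,"ry":0,"rz":15},
  {"grip":8.5,"dx":30,"dy":-37,"dz":6,"rx":0,"ry":0,"rz":15},
  {"grip":8.5,"dx":30,"dy":-37,"dz":6,"rx":0,"ry":0,"rz":15},
  {"grip":8.5,"dx":30,"dy":-37,"dz":6,"rx":0,"ry":0,"rz":15},
  {"grip":8.5,"dx":30,"dy":-37,"dz":6,"rx":0,"ry":0,"rz":15},
  {"grip":8.5,"dx":30,"dy":-37,"dz":6,"rx":0,"ry":0,"rz":15},
  {"grip":8.5,"dx":30,"dy":-37,"dz":6,"rx":0,"ry":0,"rz":15},
  {"grip":8.5,"dx":30,"dy":-37,"dz":6,"rx":0,"ry":0,"rz":15},
  {"grip":8.5,"dx":30,"dy":-37,"dz":6,"rx":0,"ry":0,"rz":15},
])

```text
t: 1.75
eef_pos: [0.4758, 0.2519, 0.2548]
orientation: [0.021, 3.139, -0.001]
contact_force: [0.1, 0.7, 0.5]
opening: 0.0848
grasp_force: 0.0
```

```bash
cat >> h.py <<'E'
def wcloud():
    s=read_state();im,d=get_image('wrist');c=get_calibration('wrist');K=np.array(c['mtx']);H=np.array(c['hand_eye'])
    v,u=np.mgrid[:400,:640];a=(u-K[0,2])/K[0,0];b=(v-K[1,2])/K[1,1];th=np.hypot(a,b)+1e-9
    k=np.tan(np.minimum(th,1.4))/th;p=np.stack([a*k*d,b*k*d,d],-1)
    p=p@H[:3,:3].T+H[:3,3];P=p@R.from_rotvec(s['orientation']).as_matrix().T+s['eef_pos'];P[(d==0)|(th>1.3)]=np.nan
    return s,im,P
def redmask(im):
    h=cv2.cvtColor(im,cv2.COLOR_RGB2HSV);return ((h[...,0]<8)|(h[...,0]>172))&(h[...,1]>130)&(h[...,2]>50)
def crown(im,P,c,z):
    m=redmask(im)&(np.hypot(P[...,0]-c[0],P[...,1]-c[1])<.06)&(abs(P[...,2]-z)<.006)
    Q=P[m];(x,y),r=cv2.minEnclosingCircle(Q[:,:2].astype(np.float32));return len(Q),np.round([x,y,r],4),Q.mean(0).round(4)
E
python3 - <<'E'
from h import *
s,im,P=wcloud();save('w1',im)
print(s['eef_pos'],crown(im,P,(.505,.278),.075))
w=(im.min(2)>140)&(abs(P[...,2]-.004)<.006)&(np.hypot(P[...,0]-.505,P[...,1]-.278)<.07)
Q=P[w];print(len(Q),cv2.minEnclosingCircle(Q[:,:2].astype(np.float32)),Q[:,2].mean())
# stage
w=(np.hypot(P[...,0]-.645,P[...,1]-.04)<.06)&(P[...,2]>.055)&(im.min(2)>130);print(w.sum(),P[w].mean(0) if w.any() else 0)
# patch in top image
T=np.load('/tmp/top.npz');P=T['P'];im=T['im']
w=(im.min(2)>150)&(P[...,2]>.06)&(np.hypot(P[...,0]-.645,P[...,1]-.04)<.035)
w=w.astype(np.uint8);k=cv2.connectedComponentsWithStats(w);i=1+k[2][1:,4].argmax();w=k[1]==i
Q=P[w];print(len(Q),Q.mean(0));c=Q.mean(0);n=np.linalg.svd(Q-c)[2][2];n*=np.sign(n[2])
x=np.cross([0,1,0],n)
y=np.cross(n,[1,0,0]);y/=np.linalg.norm(y);x=np.cross(y,n)
uv=np.c_[(Q-c)@x,(Q-c)@y].astype(np.float32);rc=cv2.minAreaRect(uv);print('n',n,'tilt',np.arccos(n[2]),'rect',rc)
print('centre',c+x*rc[0][0]+y*rc[0][1])
f=(np.hypot(P[...,0]-.645,P[...,1]-.04)<.07)&(abs((P-c)@n)<.004);f&=(np.abs((P-c)@y)<.046)&(im.max(2)<70)|w
Q=P[f];uv=np.c_[(Q-c)@x,(Q-c)@y].astype(np.float32);print('face',cv2.minAreaRect(uv),np.linalg.svd(Q-Q.mean(0))[2][2],Q.mean(0))
E
```

```text
[0.47577647 0.25194761 0.25484172] (1000, array([0.5041, 0.2788, 0.0229]), array([0.5042, 0.2789, 0.0745]))
1061 ((0.5024954080581665, 0.2814037501811981), 0.05905499681830406) 0.0035518593924180526
176 [0.63133717 0.01480121 0.07761551]
408 [0.64542713 0.03988967 0.08073056]
n [-0.26994057  0.01091667  0.9628151 ] tilt 0.2735604713240818 rect ((-0.00015044398605823517, -0.00024541839957237244), (0.060251180082559586, 0.045253410935401917), 86.74484252929688)
centre [0.64528227 0.0396438  0.08069274]
face ((-0.00041290000081062317, -0.00018939003348350525), (0.08710835874080658, 0.07388005405664444), 87.44420623779297) [ 0.27361431 -0.01530866 -0.96171766] [0.64536316 0.04010883 0.08058497]
```

View pics/w1.png

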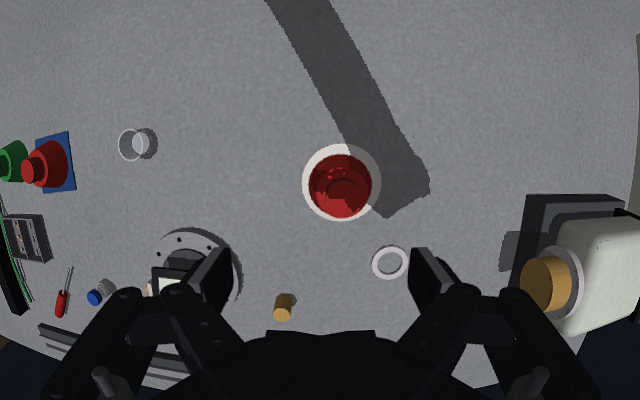

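carry_out([
  {"grip":8.5,"dx":-3,"dy":-50,"dz":-4,"rx":0,"ry":0,"rz":0},
  {"grip":8.5,"dx":-3,"dy":-50,"dz":-4,"rx":0,"ry":0,"rz":0},
  {"grip":8.5,"dx":-3,"dy":-50,"dz":-4,"rx":0,"ry":0,"rz":0},
  {"grip":8.5,"dx":-3,"dy":-50,"dz":-4,"rx":0,"ry":0,"rz":0},
  {"grip":8.5,"dx":-3,"dy":-50,"dz":-4,"rx":0,"ry":0,"rz":0},
  {"grip":8.5,"dx":-3,"dy":-50,"dz":-4,"rx":0,"ry":0,"rz":0},
  {"grip":8.5,"dx":-3,"dy":-50,"dz":-4,"rx":0,"ry":0,"rz":0},
  {"grip":8.5,"dx":-3,"dy":-50,"dz":-4,"rx":0,"ry":0,"rz":0},
  {"grip":8.5,"dx":-3,"dy":-50,"dz":-4,"rx":0,"ry":0,"rz":0},
  {"grip":8.5,"dx":-3,"dy":-50,"dz":-4,"rx":0,"ry":0,"rz":0},
])

```text
t: 2.8
eef_pos: [0.4427, -0.2423, 0.2143]
orientation: [0.01, 3.14, 0.001]
contact_force: [1.3, -0.1, -0.1]
opening: 0.0846
grasp_force: 0.0
```

carry_out([
  {"grip":8.5,"dx":0,"dy":-0.5,"dz":0,"rx":0,"ry":0,"rz":0},
  {"grip":8.5,"dx":0,"dy":-0.5,"dz":0,"rx":0,"ry":0,"rz":0},
  {"grip":8.5,"dx":0,"dy":-0.5,"dz":0,"rx":0,"ry":0,"rz":0},
])

```text
t: 3.1
eef_pos: [0.4433, -0.2441, 0.2137]
orientation: [-0.008, -3.141, -0.002]
contact_force: [-0.5, 0.7, 1.0]
opening: 0.0849
grasp_force: 0.0
```

```bash
python3 - <<'E'
from h import *
s,im,P=wcloud();save('w2',im)
print(s['eef_pos'],s['orientation'],crown(im,P,(.448,-.252),.075))
h=cv2.cvtColor(im,cv2.COLOR_RGB2HSV)
b=(h[...,0]>100)&(h[...,0]<130)&(h[...,1]>130)&(abs(P[...,2]-.004)<.008)&(np.hypot(P[...,0]-.448,P[...,1]+.252)<.09)
print(cv2.minAreaRect(P[b][:,:2].astype(np.float32)))
E
```

```text
[ 0.44326615 -0.24408625  0.2137271 ] [-7.82765800e-03 -3.14143225e+00 -1.80791530e-03] (1304, array([ 0.448 , -0.2518,  0.0224]), array([ 0.4473, -0.2519,  0.0746]))
((0.4480193555355072, -0.25182485580444336), (0.10895348340272903, 0.10873102396726608), 2.288266181945801)
```

carry_out([
  {"grip":8.5,"dx":0.5,"dy":-0.8,"dz":-5,"rx":0,"ry":0,"rz":0},
  {"grip":8.5,"dx":0.5,"dy":-0.8,"dz":-9,"rx":0,"ry":0,"rz":0},
  {"grip":8.5,"dx":0.5,"dy":-0.8,"dz":-12,"rx":0,"ry":0,"rz":0},
  {"grip":8.5,"dx":0.5,"dy":-0.8,"dz":-12,"rx":0,"ry":0,"rz":0},
  {"grip":8.5,"dx":0.5,"dy":-0.8,"dz":-12,"rx":0,"ry":0,"rz":0},
])

```text
t: 3.65
eef_pos: [0.4483, -0.2523, 0.094]
orientation: [-0.007, -3.141, -0.001]
contact_force: [-0.2, -0.6, 0.5]
opening: 0.0854
grasp_force: 0.0
```

carry_out([
  {"grip":8.5,"dx":0,"dy":0,"dz":-2.5,"rx":0,"ry":0,"rz":0},
  {"grip":8.5,"dx":0,"dy":0,"dz":-4.3,"rx":0,"ry":0,"rz":0},
  {"grip":8.5,"dx":0,"dy":0,"dz":-4.3,"rx":0,"ry":0,"rz":0},
  {"grip":4,"dx":0,"dy":0,"dz":-4.3,"rx":0,"ry":0,"rz":0},
  {"grip":4,"dx":0,"dy":0,"dz":-4.3,"rx":0,"ry":0,"rz":0},
  {"grip":3.5,"dx":0,"dy":0,"dz":-4.3,"rx":0,"ry":0,"rz":0},
  {"grip":3.5,"dx":0,"dy":0,"dz":-4.3,"rx":0,"ry":0,"rz":0},
  {"grip":3.5,"dx":0,"dy":0,"dz":-4.3,"rx":0,"ry":0,"rz":0},
], force=40)

```text
t: 4.45
eef_pos: [0.4481, -0.254, 0.0513]
orientation: [0.011, 3.141, -0.0]
contact_force: [-0.6, 0.8, -0.2]
opening: 0.0354
grasp_force: 0.0
```

```bash
python3 - <<'E'
from h import *
s,im,P=wcloud();im2,d=get_image('side');Q=cloud('side',d)
print(s['eef_pos'],s['opening'],s['grasp_force'],crown(im2,Q,(.448,-.252),.075) )
save('w3',np.vstack([im[200:,100:540],cv2.resize(im2[110:210,300:520],None,fx=2,fy=2)]))
E
```

```text
[ 0.44807747 -0.25397283  0.05133834] 0.03540660402032704 0.0 (45, array([ 0.4473, -0.2477,  0.02  ]), array([ 0.4471, -0.2433,  0.0753]))
```

View pics/w3.png

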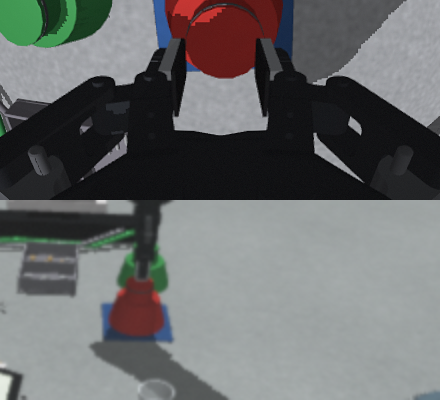

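```bash
python3 - <<'E'
from h import *
s,im,P=wcloud();M=R.from_rotvec(s['orientation']).as_matrix()
L=(P-s['eef_pos'])@M   # tool coords
for v,u in [(240,274),(270,276),(300,278),(312,280),(240,370),(270,365),(300,366),(230,290),(240,325),(270,325),(215,325)]:
    print((v,u),im[v,u],P[v,u].round(4),L[v,u].round(4))
c=get_calibration('wrist');H=np.array(c['hand_eye'])
for z in (0,-.019):
    for y in(-.02,0,.02):
        p=np.linalg.inv(H)@[0,y,z,1];th=np.arctan2(np.hypot(p[0],p[1]),p[2]);q=p[:2]/np.hypot(*p[:2])*th*309.7+[320.1,201];print(z,y,q.round(0))
print(s['opening'],s['eef_pos'],crown(im,P,(.448,-.252),.075))
E
```

```text
(240, 274) [71 73 75] [ 0.4363 -0.2761  0.0961] [ 0.0113 -0.0223 -0.0451]
(270, 276) [12 13 15] [ 0.4375 -0.2715  0.1239] [ 0.0102 -0.0177 -0.0729]
(300, 278) [14 14 14] [ 0.4514 -0.2716  0.1244] [-0.0037 -0.0177 -0.0734]
(312, 280) [162 165 169] [ 5.484e-01 -2.915e-01 -2.000e-04] [-0.1008 -0.0369  0.0513]
(240, 370) [69 74 76] [ 0.4368 -0.2304  0.0956] [ 0.0111  0.0234 -0.0445]
(270, 365) [13 13 13] [ 0.4379 -0.2366  0.1236] [ 0.01    0.0173 -0.0725]
(300, 366) [24 24 25] [ 0.4503 -0.2358  0.1264] [-0.0024  0.0181 -0.0754]
(230, 290) [99 28 25] [ 0.4394 -0.2706  0.0745] [ 0.0083 -0.0167 -0.0235]
(240, 325) [98 24 21] [ 0.4455 -0.2516  0.0742] [ 0.0023  0.0022 -0.0231]
(270, 325) [96 27 24] [ 0.464  -0.2516  0.0745] [-0.0161  0.0024 -0.0235]
(215, 325) [99 26 24] [ 0.4307 -0.2516  0.0754] [ 0.0172  0.0021 -0.0244]
0 -0.02 [289. 229.]
0 0 [321. 229.]
0 0.02 [353. 229.]
-0.019 -0.02 [285. 241.]
-0.019 0 [321. 241.]
-0.019 0.02 [356. 241.]
0.0353518701068382 [ 0.44783042 -0.25387941  0.05102451] (4276, array([ 0.4479, -0.2519,  0.0225]), array([ 0.4466, -0.2527,  0.0746]))
```

```bash
python3 - <<'E'
from h import *
s,im,P=wcloud();M=R.from_rotvec(s['orientation']).as_matrix()
L=(P-s['eef_pos'])@M
g=(im.max(2).astype(int)-im.min(2)<25)&(abs(L[...,1])<.05)&(abs(L[...,0])<.02)&(L[...,2]<.01)
for a in np.arange(-.09,.01,.006):
    for sg in(1,-1):
        m=g&(L[...,2]>a)&(L[...,2]<=a+.006)&(sg*L[...,1]>0)
        if m.any(): print(a.round(3),sg,m.sum(),'y',np.percentile(L[m][:,1],[2,50,98]).round(4),'x',np.percentile(L[m][:,0],[2,98]).round(4))
E
```

```text
-0.09 1 683 y [0.0187 0.0316 0.048 ] x [0.0067 0.0142]
-0.09 -1 679 y [-0.0487 -0.0319 -0.0193] x [0.0067 0.0141]
-0.084 1 324 y [0.0185 0.0253 0.0427] x [-0.0033  0.0142]
-0.084 -1 335 y [-0.0434 -0.0268 -0.0193] x [-0.0041  0.014 ]
-0.078 1 428 y [0.0169 0.0183 0.0243] x [-0.0099  0.0119]
-0.078 -1 429 y [-0.0244 -0.019  -0.0177] x [-0.0101  0.0119]
-0.072 1 244 y [0.0168 0.0178 0.0302] x [-0.0093  0.0119]
-0.072 -1 249 y [-0.0307 -0.0192 -0.0176] x [-0.0092  0.0119]
-0.066 1 262 y [0.0169 0.0201 0.0304] x [-0.0086  0.0119]
-0.066 -1 245 y [-0.0309 -0.0206 -0.0177] x [-0.0084  0.0117]
-0.06 1 239 y [0.0168 0.0202 0.03  ] x [-0.0093  0.0118]
-0.06 -1 230 y [-0.0309 -0.0212 -0.0177] x [-0.0091  0.0117]
-0.054 1 201 y [0.0168 0.0193 0.03  ] x [-0.009   0.0118]
-0.054 -1 212 y [-0.0311 -0.0205 -0.0177] x [-0.009   0.0117]
-0.048 1 131 y [0.0169 0.0175 0.0283] x [-0.0092  0.0117]
-0.048 -1 124 y [-0.0295 -0.0183 -0.0176] x [-0.0093  0.0116]
-0.042 1 19 y [0.017  0.0173 0.0175] x [-0.008   0.0092]
-0.042 -1 9 y [-0.0183 -0.0181 -0.018 ] x [0.006  0.0094]
-0.03 -1 3 y [-0.0111 -0.0079 -0.0068] x [-0.0197 -0.0172]
-0.024 1 38 y [0.0093 0.0153 0.0225] x [-0.0006  0.0198]
-0.024 -1 50 y [-0.0188 -0.0135 -0.0059] x [0.0049 0.0198]
-0.018 1 10 y [0.0114 0.0142 0.0191] x [0.0131 0.0185]
-0.018 -1 7 y [-0.0135 -0.0088 -0.0071] x [0.0142 0.0195]
-0.012 -1 1 y [-0.0169 -0.0169 -0.0169] x [0.0095 0.0095]
0.0 1 9 y [0.0277 0.0302 0.0353] x [-0.0117 -0.0069]
0.0 -1 5 y [-0.0305 -0.0293 -0.0219] x [-0.0072 -0.002 ]
```

The pad tips actually sit about 42 mm behind the reported TCP, as seen by the wrist camera, so the fingers closed above the crown. I'll open and go deeper.

carry_out([
  {"grip":8.5,"dx":0,"dy":0.2,"dz":0,"rx":0,"ry":0,"rz":0},
  {"grip":8.5,"dx":0,"dy":0.2,"dz":0,"rx":0,"ry":0,"rz":0},
  {"grip":8.5,"dx":0,"dy":0.2,"dz":0,"rx":0,"ry":0,"rz":0},
  {"grip":8.5,"dx":0,"dy":0.2,"dz":0,"rx":0,"ry":0,"rz":0},
  {"grip":8.5,"dx":0,"dy":0.2,"dz":-1.8,"rx":0,"ry":0,"rz":0},
  {"grip":8.5,"dx":0,"dy":0.2,"dz":-3.5,"rx":0,"ry":0,"rz":0},
  {"grip":8.5,"dx":0,"dy":0.2,"dz":-3.5,"rx":0,"ry":0,"rz":0},
])

```text
t: 5.35
eef_pos: [0.4458, -0.2508, 0.0141]
orientation: [-0.011, -3.137, -0.002]
contact_force: [-0.4, -0.9, 0.5]
opening: 0.085
grasp_force: 0.0
```

carry_out([
  {"grip":3.5,"dx":0,"dy":0,"dz":0,"rx":0,"ry":0,"rz":0},
  {"grip":3.5,"dx":0,"dy":0,"dz":0,"rx":0,"ry":0,"rz":0},
  {"grip":3.5,"dx":0,"dy":0,"dz":0,"rx":0,"ry":0,"rz":0},
  {"grip":3.5,"dx":0,"dy":0,"dz":0,"rx":0,"ry":0,"rz":0},
  {"grip":3.5,"dx":0,"dy":0,"dz":0,"rx":0,"ry":0,"rz":0},
  {"grip":3.5,"dx":0,"dy":0,"dz":0,"rx":0,"ry":0,"rz":0},
], force=40)

```text
t: 5.95
eef_pos: [0.4488, -0.2525, 0.017]
orientation: [0.011, 3.14, -0.001]
contact_force: [-0.6, 0.4, 6.7]
opening: 0.0426
grasp_force: 41.0
```

carry_out([
  {"grip":3.5,"dx":0,"dy":0,"dz":1.5,"rx":0,"ry":0,"rz":0},
  {"grip":3.5,"dx":0,"dy":0,"dz":3.5,"rx":0,"ry":0,"rz":0},
  {"grip":3.5,"dx":0,"dy":0,"dz":6,"rx":0,"ry":0,"rz":0},
  {"grip":3.5,"dx":0,"dy":0,"dz":9,"rx":0,"ry":0,"rz":0},
  {"grip":3.5,"dx":0,"dy":0,"dz":12,"rx":0,"ry":0,"rz":0},
  {"grip":3.5,"dx":0,"dy":0,"dz":15,"rx":0,"ry":0,"rz":0},
  {"grip":3.5,"dx":0,"dy":0,"dz":15,"rx":0,"ry":0,"rz":0},
])

```text
t: 6.65
eef_pos: [0.4508, -0.2538, 0.1706]
orientation: [0.012, 3.132, -0.003]
contact_force: [0.4, -0.4, -0.8]
opening: 0.0424
grasp_force: 40.8
```

```bash
python3 - <<'E'
from h import *
s,im,P=wcloud();M=R.from_rotvec(s['orientation']).as_matrix();L=(P-s['eef_pos'])@M
print(s['eef_pos'],s['orientation'],s['opening'],s['grasp_force'])
m=redmask(im)&(np.hypot(L[...,0],L[...,1])<.06)&(P[...,2]>.1);z=L[m][:,2]
print(np.histogram(z,10))
# crown + shoulder
t=m&(L[...,2]<np.percentile(z,3)+.004);print('crown tool',t.sum(),cv2.minEnclosingCircle(L[t][:,:2].astype(np.float32)),L[t].mean(0))
im2,d=get_image('top');Q=cloud('top',d);print('top red');r=redmask(im2)&(Q[...,1]<-.15)&(Q[...,0]>.3)&(Q[...,0]<.6)
A=Q[r];print(len(A),np.nanmin(A,0),np.nanmax(A,0))
save('lift',np.vstack([im[100:,60:580],cv2.resize(im2[200:290,335:465],None,fx=4,fy=4)[:300]]))
E
```

```text
[ 0.45079211 -0.25376023  0.17059318] [ 1.19196610e-02  3.13245183e+00 -3.07941348e-03] 0.042431481380894316 40.768999457359314
(array([6425,  191,  358, 3756,  988,  876,  780,  760,  691,  483]), array([-0.05974252, -0.05241689, -0.04509126, -0.03776563, -0.03044001,
       -0.02311438, -0.01578875, -0.00846312, -0.00113749,  0.00618814,
        0.01351377]))
crown tool 6388 ((0.00048617960419505835, 5.461691762320697e-05), 0.02222793735563755) [ 0.00216226 -0.00034157 -0.0575724 ]
top red
352 [ 0.4074454  -0.27935003  0.16001348] [ 0.49254878 -0.20938494  0.34256518]
```

View pics/lift.png

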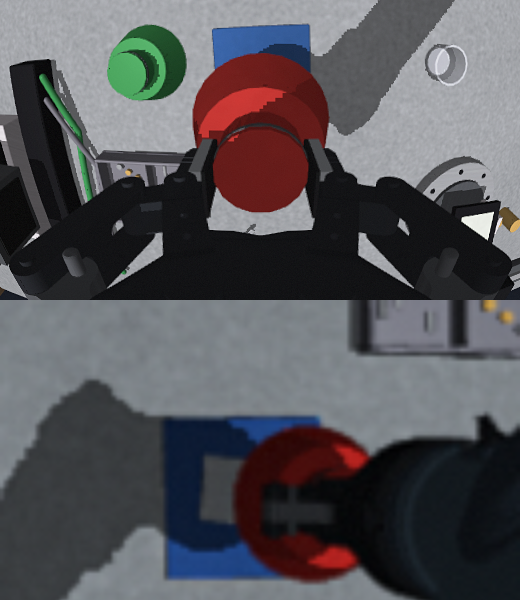

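carry_out([
  {"grip":3.5,"dx":0.6,"dy":4,"dz":0,"rx":0,"ry":0,"rz":0},
  {"grip":3.5,"dx":1.1,"dy":9,"dz":0,"rx":0,"ry":0,"rz":0},
  {"grip":3.5,"dx":1.7,"dy":14,"dz":0,"rx":0,"ry":0,"rz":0},
  {"grip":3.5,"dx":2.2,"dy":19,"dz":0,"rx":0,"ry":0,"rz":0},
  {"grip":3.5,"dx":2.8,"dy":24,"dz":0,"rx":0,"ry":0,"rz":0},
  {"grip":3.5,"dx":3.4,"dy":29,"dz":0,"rx":0,"ry":0,"rz":0},
  {"grip":3.5,"dx":4,"dy":34,"dz":0,"rx":0,"ry":0,"rz":0},
  {"grip":3.5,"dx":4.5,"dy":39,"dz":0,"rx":0,"ry":0,"rz":0},
  {"grip":3.5,"dx":5,"dy":43,"dz":0,"rx":0,"ry":0,"rz":0},
  {"grip":3.5,"dx":5.2,"dy":46,"dz":0,"rx":0,"ry":0,"rz":0},
])

```text
t: 7.75
eef_pos: [0.4977, 0.2117, 0.1638]
orientation: [-0.004, -3.138, 0.002]
contact_force: [0.7, -0.4, -0.8]
opening: 0.0428
grasp_force: 40.9
```

carry_out([
  {"grip":3.5,"dx":0.4,"dy":4,"dz":0,"rx":0,"ry":0,"rz":0},
  {"grip":3.5,"dx":0.5,"dy":7,"dz":0,"rx":0,"ry":0,"rz":0},
  {"grip":3.5,"dx":0.5,"dy":7,"dz":-3,"rx":0,"ry":0,"rz":0},
  {"grip":3.5,"dx":0.5,"dy":7,"dz":-5,"rx":0,"ry":0,"rz":0},
  {"grip":3.5,"dx":0.5,"dy":7,"dz":-5,"rx":0,"ry":0,"rz":0},
  {"grip":3.5,"dx":0.5,"dy":7,"dz":-5,"rx":0,"ry":0,"rz":0},
])

```text
t: 8.35
eef_pos: [0.5036, 0.277, 0.1144]
orientation: [-0.012, -3.139, 0.004]
contact_force: [0.5, -0.3, 0.1]
opening: 0.0427
grasp_force: 40.9
```

```bash
python3 - <<'E'
from h import *
E=[]
s,im,P=wcloud();M=R.from_rotvec(s['orientation']).as_matrix();L=(P-s['eef_pos'])@M
t=redmask(im)&(abs(L[...,2]+.0576)<.005)&(np.hypot(L[...,0],L[...,1])<.04)
print(s['eef_pos'],s['orientation'],'crown tool',cv2.minEnclosingCircle(L[t][:,:2].astype(np.float32)))
for i in range(6):
    im2,d=get_image('side');s=read_state();E.append(s['eef_pos'])
print(np.mean(E,0),np.std(E,0))
Q=cloud('side',d);r=redmask(im2)&(Q[...,1]>.1)
print('upper/lower side x-centres by z')
A=Q[r]
for z in np.arange(0.0,.17,.01):
    B=A[(A[:,2]>z)&(A[:,2]<z+.01)]
    if len(B)>10: print(z.round(2),len(B),B.min(0).round(4),B.max(0).round(4))
E
```

```text
[0.50360026 0.27699907 0.11441994] [-0.01192358 -3.13877506  0.00391893] crown tool ((0.001012731809169054, 0.0030322615057229996), 0.026691323146224022)
[0.50560419 0.27826903 0.11695893] [0.00014985 0.00016531 0.00021418]
upper/lower side x-centres by z
0.0 34 [0.4655 0.3007 0.0058] [0.5319 0.3249 0.0099]
0.01 174 [0.4635 0.289  0.01  ] [0.5436 0.3247 0.0199]
0.02 179 [0.4642 0.2858 0.02  ] [0.5438 0.3235 0.03  ]
0.03 176 [0.467  0.2864 0.03  ] [0.5419 0.3201 0.0399]
0.04 368 [0.47   0.2695 0.0401] [0.5383 0.3161 0.05  ]
0.05 99 [0.4724 0.2735 0.05  ] [0.5349 0.3152 0.0598]
0.06 44 [0.4853 0.2856 0.06  ] [0.5249 0.3027 0.0668]
0.1 84 [0.4683 0.3053 0.1037] [0.5389 0.3247 0.11  ]
0.11 218 [0.4645 0.2855 0.1101] [0.5459 0.3239 0.12  ]
0.12 224 [0.4652 0.2849 0.1201] [0.5442 0.3216 0.13  ]
0.13 208 [0.4681 0.2844 0.13  ] [0.5424 0.3185 0.1398]
0.14 429 [0.4707 0.2579 0.1403] [0.5387 0.317  0.15  ]
0.15 83 [0.4729 0.2598 0.15  ] [0.5373 0.3099 0.16  ]
0.16 25 [0.4832 0.2836 0.1601] [0.525  0.2965 0.1676]
```

carry_out([
  {"grip":3.5,"dx":-0.1,"dy":0.1,"dz":-2.5,"rx":0,"ry":0,"rz":0},
  {"grip":3.5,"dx":-0.1,"dy":0.1,"dz":-4.5,"rx":0,"ry":0,"rz":0},
  {"grip":3.5,"dx":-0.1,"dy":0.1,"dz":-6,"rx":0,"ry":0,"rz":0},
  {"grip":3.5,"dx":-0.1,"dy":0.1,"dz":-6.6,"rx":0,"ry":0,"rz":0},
  {"grip":3.5,"dx":-0.1,"dy":0.1,"dz":-6.9,"rx":0,"ry":0,"rz":0},
  {"grip":3.5,"dx":-0.1,"dy":0.1,"dz":-7,"rx":0,"ry":0,"rz":0},
  {"grip":3.5,"dx":-0.1,"dy":0.1,"dz":-7,"rx":0,"ry":0,"rz":0},
])

```text
t: 9.4
eef_pos: [0.5045, 0.2795, 0.0466]
orientation: [0.011, 3.14, 0.001]
contact_force: [-0.3, -0.1, -0.3]
opening: 0.0429
grasp_force: 40.9
```

carry_out([
  {"grip":3.5,"dx":0,"dy":0,"dz":-0.1,"rx":0,"ry":0,"rz":0},
  {"grip":4.6,"dx":0,"dy":0,"dz":-0.1,"rx":0,"ry":0,"rz":0},
  {"grip":5.2,"dx":0,"dy":0,"dz":-0.1,"rx":0,"ry":0,"rz":0},
  {"grip":8.5,"dx":0,"dy":0,"dz":-0.1,"rx":0,"ry":0,"rz":0},
  {"grip":8.5,"dx":0,"dy":0,"dz":-0.1,"rx":0,"ry":0,"rz":0},
  {"grip":8.5,"dx":0,"dy":0,"dz":1,"rx":0,"ry":0,"rz":0},
  {"grip":8.5,"dx":0,"dy":0,"dz":4,"rx":0,"ry":0,"rz":0},
  {"grip":8.5,"dx":0,"dy":0,"dz":9,"rx":0,"ry":0,"rz":0},
  {"grip":8.5,"dx":0,"dy":0,"dz":14,"rx":0,"ry":0,"rz":0},
  {"grip":8.5,"dx":0,"dy":0,"dz":17,"rx":0,"ry":0,"rz":0},
])

```text
t: 10.4
eef_pos: [0.506, 0.2798, 0.2213]
orientation: [0.012, 3.136, 0.007]
contact_force: [0.5, 0.2, 0.4]
opening: 0.0852
grasp_force: 0.0
```

```bash
python3 - <<'E'
from h import *
s,im,P=wcloud();print(s['eef_pos'],s['opening'],crown(im,P,(.5045,.279),.104))
im2,d=get_image('side');Q=cloud('side',d);r=redmask(im2)&(Q[...,1]>.1);A=Q[r]
for z in np.arange(0.0,.12,.01):
    B=A[(A[:,2]>z)&(A[:,2]<z+.01)]
    if len(B)>10: print(z.round(2),len(B),B.min(0).round(4),B.max(0).round(4))
# slide via top and side
for n in('top','side'):
    im,d=get_image(n);Q=cloud(n,d);h=cv2.cvtColor(im,cv2.COLOR_RGB2HSV)
    near=(abs(Q[...,0]-.448)<.05)&(abs(Q[...,1]+.252)<.05)
    y=near&(h[...,0]>18)&(h[...,0]<40)&(h[...,1]>90)&(Q[...,2]>.03)
    g=near&(h[...,1]<80)&(Q[...,2]>.002)&(Q[...,2]<.02)
    for t,m in(('yel',y),('plate',g|y)):
        if m.sum()>5: print(n,t,m.sum(),Q[m].mean(0).round(4),cv2.minAreaRect(Q[m][:,:2].astype(np.float32)))
    if n=='top': save('slide',cv2.resize(im[215:285,360:435],None,fx=7,fy=7,interpolation=cv2.INTER_CUBIC))
for c in('top','side'): print([(np.round(a['point'],4),round(a['confidence'],2)) for a in tip_of(c,'slide')[:2]])
E
```

```text
[0.50597562 0.27984009 0.22131803] 0.08518631433794588 (1502, array([0.504 , 0.279 , 0.0225]), array([0.5037, 0.279 , 0.1036]))
0.0 33 [0.4655 0.3007 0.0063] [0.5298 0.3249 0.0099]
0.01 169 [0.4635 0.293  0.0103] [0.5433 0.3248 0.02  ]
0.02 78 [0.4663 0.2992 0.0201] [0.5411 0.3229 0.0264]
0.03 119 [0.4638 0.2971 0.0327] [0.5436 0.3258 0.0399]
0.04 201 [0.462  0.2858 0.04  ] [0.5443 0.3244 0.0499]
0.05 194 [0.4626 0.2846 0.0501] [0.5444 0.3224 0.06  ]
0.06 180 [0.4654 0.2844 0.06  ] [0.5408 0.3193 0.0699]
0.07 441 [0.4683 0.2599 0.0701] [0.539  0.317  0.0799]
0.08 82 [0.4749 0.2809 0.0801] [0.5336 0.309  0.0899]
0.09 29 [0.482  0.2848 0.0901] [0.5199 0.3026 0.0987]
0.1 285 [0.4822 0.2606 0.1006] [0.5228 0.3022 0.1067]
top yel 8 [ 0.4532 -0.2447  0.0381] ((0.4532327651977539, -0.244374081492424), (0.0012226143153384328, 0.018268035724759102), 86.81926727294922)
top plate 300 [ 0.4526 -0.2507  0.0097] ((0.45255860686302185, -0.25301241874694824), (0.06221336871385574, 0.04424011707305908), 86.94313049316406)
side plate 23 [ 0.4318 -0.2446  0.0083] ((0.4300827383995056, -0.2545888423919678), (0.07602252811193466, 0.006952707190066576), 81.27355194091797)
[(array([ 0.4522, -0.2503,  0.0077]), 0.66), (array([0.6432, 0.0439, 0.0847]), 0.17)]
[]
```

View pics/slide.png

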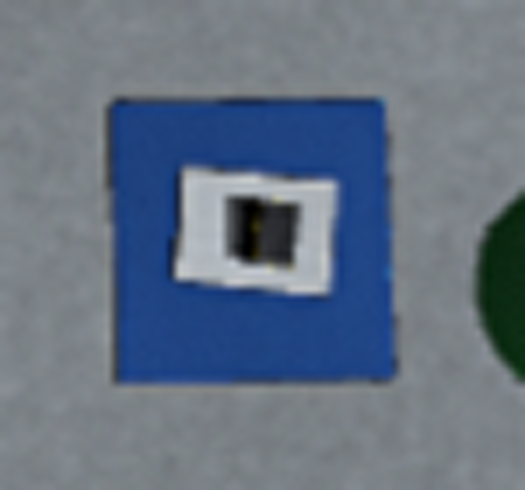

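carry_out([
  {"grip":8.5,"dx":-6,"dy":-5,"dz":-1,"rx":0,"ry":0,"rz":0},
  {"grip":8.5,"dx":-6,"dy":-10,"dz":-1,"rx":0,"ry":0,"rz":0},
  {"grip":8.5,"dx":-6,"dy":-50,"dz":-1,"rx":0,"ry":0,"rz":0},
  {"grip":8.5,"dx":-6,"dy":-50,"dz":-1,"rx":0,"ry":0,"rz":0},
  {"grip":8.5,"dx":-6,"dy":-50,"dz":-1,"rx":0,"ry":0,"rz":0},
  {"grip":8.5,"dx":-6,"dy":-50,"dz":-1,"rx":0,"ry":0,"rz":0},
  {"grip":8.5,"dx":-6,"dy":-50,"dz":-1,"rx":0,"ry":0,"rz":0},
  {"grip":8.5,"dx":-6,"dy":-50,"dz":-1,"rx":0,"ry":0,"rz":0},
  {"grip":8.5,"dx":-6,"dy":-50,"dz":-1,"rx":0,"ry":0,"rz":0},
  {"grip":8.5,"dx":-6,"dy":-50,"dz":-1,"rx":0,"ry":0,"rz":0},
])

```text
t: 11.7
eef_pos: [0.4422, -0.2014, 0.2046]
orientation: [-0.01, -3.139, -0.002]
contact_force: [0.9, 1.2, 0.4]
opening: 0.0851
grasp_force: 0.0
```

carry_out([
  {"grip":8.5,"dx":0,"dy":-3,"dz":-2,"rx":0,"ry":0,"rz":0},
  {"grip":8.5,"dx":0,"dy":-3,"dz":-5,"rx":0,"ry":0,"rz":0},
  {"grip":8.5,"dx":0,"dy":-3,"dz":-5,"rx":0,"ry":0,"rz":0},
  {"grip":8.5,"dx":0,"dy":-3,"dz":-5,"rx":0,"ry":0,"rz":0},
])

```text
t: 12.1
eef_pos: [0.4425, -0.2292, 0.1546]
orientation: [-0.01, -3.137, -0.0]
contact_force: [0.2, 0.3, -0.1]
opening: 0.0854
grasp_force: 0.0
```

```bash
python3 - <<'E'
from h import *
for k in range(2):
    s,im,P=wcloud();print(s['eef_pos'],s['orientation'])
    h=cv2.cvtColor(im,cv2.COLOR_RGB2HSV)
    near=(abs(P[...,0]-.45)<.055)&(abs(P[...,1]+.252)<.055)
    y=near&(P[...,2]>.038)&(P[...,2]<.06)
    g=near&(h[...,1]<90)&(P[...,2]>.0)&(P[...,2]<.06)
    for t,m in(('stemtop',y),('plate',g)):
        if m.sum()>5: print(t,m.sum(),P[m].mean(0).round(4),cv2.minAreaRect(P[m][:,:2].astype(np.float32)))
save('w5',im)
E
```

```text
[ 0.44246832 -0.22920731  0.15459031] [-1.04896476e-02 -3.13695074e+00 -4.66703050e-04]
stemtop 373 [ 0.451  -0.2517  0.0434] ((0.4513164162635803, -0.25189703702926636), (0.014868601225316525, 0.024806728586554527), 86.33271789550781)
plate 2222 [ 0.4512 -0.2507  0.014 ] ((0.4501771926879883, -0.2519432008266449), (0.11008315533399582, 0.1090325266122818), 89.76907348632812)
[ 0.44384394 -0.22923147  0.15570015] [-8.78589330e-03 -3.13994100e+00 -1.92539146e-04]
stemtop 388 [ 0.451  -0.2517  0.0434] ((0.4517133831977844, -0.2519005835056305), (0.014931839890778065, 0.025129232555627823), 85.87925720214844)
plate 2233 [ 0.4515 -0.2514  0.0138] ((0.4503416419029236, -0.2520773410797119), (0.10993018746376038, 0.10946951061487198), 89.79966735839844)
```

carry_out([
  {"grip":1.6,"dx":0.8,"dy":-2.3,"dz":0,"rx":0,"ry":0,"rz":-3},
  {"grip":1.6,"dx":0.8,"dy":-2.3,"dz":0,"rx":0,"ry":0,"rz":-3},
  {"grip":1.6,"dx":0.8,"dy":-2.3,"dz":0,"rx":0,"ry":0,"rz":-3},
  {"grip":1.6,"dx":0.8,"dy":-2.3,"dz":0,"rx":0,"ry":0,"rz":-3},
  {"grip":1.6,"dx":0.8,"dy":-2.3,"dz":0,"rx":0,"ry":0,"rz":-3},
  {"grip":1.6,"dx":0.8,"dy":-2.3,"dz":0,"rx":0,"ry":0,"rz":-3},
])

```text
t: 12.8
eef_pos: [0.4521, -0.2523, 0.156]
orientation: [0.091, 3.14, 0.001]
contact_force: [-0.3, 0.1, 0.9]
opening: 0.0162
grasp_force: 0.0
```

```bash
python3 - <<'E'
from h import *
s,im,P=wcloud();M=R.from_rotvec(s['orientation']).as_matrix();L=(P-s['eef_pos'])@M
print(s['opening'],s['eef_pos'],s['orientation'])
g=(abs(L[...,1])<.03)&(abs(L[...,0])<.02)&(P[...,2]>.08)
for a in np.arange(-.08,.01,.004):
    m=g&(L[...,2]>a)&(L[...,2]<=a+.004)
    if m.any(): print(a.round(3),m.sum(),'y',np.percentile(L[m][:,1],[1,99]).round(4),'x',np.percentile(L[m][:,0],[2,98]).round(4))
y=(abs(P[...,0]-.451)<.03)&(abs(P[...,1]+.252)<.03)&(P[...,2]>.038)&(P[...,2]<.06)
print(y.sum(),P[y].mean(0),cv2.minAreaRect(P[y][:,:2].astype(np.float32)), 'tool',L[y].mean(0),cv2.minAreaRect(L[y][:,:2].astype(np.float32)))
E
```

```text
0.01616512837279017 [ 0.45211643 -0.25228256  0.15598085] [9.12399209e-02 3.14004468e+00 1.28611564e-03]
-0.08 278 y [-0.0271  0.0271] x [-0.0055  0.0136]
-0.076 630 y [-0.0145  0.0134] x [-0.0102  0.0119]
-0.072 223 y [-0.0146  0.0141] x [-0.0047  0.0119]
-0.068 265 y [-0.0219  0.0207] x [-0.0094  0.012 ]
-0.064 353 y [-0.0216  0.0211] x [-0.0045  0.0118]
-0.06 209 y [-0.0216  0.021 ] x [0.0067 0.0117]
-0.056 298 y [-0.0216  0.0207] x [-0.0086  0.0118]
-0.052 220 y [-0.0216  0.0205] x [0.0042 0.0117]
-0.048 210 y [-0.021   0.0198] x [-0.009   0.0119]
-0.044 113 y [-0.0149  0.0171] x [-0.0056  0.0116]
-0.04 13 y [-0.0084  0.0079] x [0.0067 0.0103]
348 [ 0.45120241 -0.25131865  0.04350081] ((0.4517897665500641, -0.25127753615379333), (0.01280382089316845, 0.02428574115037918), 86.51968383789062) tool [0.00099078 0.00081642 0.11248056] ((0.00040721986442804337, 0.0008897841908037663), (0.024285797029733658, 0.012802165001630783), 0.15015779435634613)
```

carry_out([
  {"grip":5,"dx":0,"dy":0.1,"dz":-3,"rx":0,"ry":0,"rz":0},
  {"grip":5,"dx":0,"dy":0.1,"dz":-6,"rx":0,"ry":0,"rz":0},
  {"grip":5,"dx":0,"dy":0.1,"dz":-8,"rx":0,"ry":0,"rz":0},
  {"grip":5,"dx":0,"dy":0.1,"dz":-10,"rx":0,"ry":0,"rz":0},
  {"grip":5,"dx":0,"dy":0.1,"dz":-13,"rx":0,"ry":0,"rz":0},
  {"grip":5,"dx":0,"dy":0.1,"dz":-15.5,"rx":0,"ry":0,"rz":0},
  {"grip":5,"dx":0,"dy":0.1,"dz":-17,"rx":0,"ry":0,"rz":0},
  {"grip":5,"dx":0,"dy":0.1,"dz":-17.8,"rx":0,"ry":0,"rz":0},
  {"grip":5,"dx":0,"dy":0.1,"dz":-17.8,"rx":0,"ry":0,"rz":0},
])

```text
t: 13.75
eef_pos: [0.4517, -0.2519, -0.0226]
orientation: [-0.093, -3.139, -0.0]
contact_force: [0.4, 0.3, 0.4]
opening: 0.0499
grasp_force: 0.0
```

carry_out([
  {"grip":2,"dx":0,"dy":0,"dz":0,"rx":0,"ry":0,"rz":0},
  {"grip":2,"dx":0,"dy":0,"dz":0,"rx":0,"ry":0,"rz":0},
  {"grip":0.5,"dx":0,"dy":0,"dz":0,"rx":0,"ry":0,"rz":0},
  {"grip":0.5,"dx":0,"dy":0,"dz":0,"rx":0,"ry":0,"rz":0},
  {"grip":0.5,"dx":0,"dy":0,"dz":0,"rx":0,"ry":0,"rz":0},
  {"grip":0.5,"dx":0,"dy":0,"dz":0,"rx":0,"ry":0,"rz":0},
], force=70)

```text
t: 14.35
eef_pos: [0.4533, -0.2526, -0.0208]
orientation: [0.093, 3.138, -0.001]
contact_force: [-0.3, 1.0, 7.1]
opening: 0.0123
grasp_force: 69.7
```

carry_out([
  {"grip":0.5,"dx":0,"dy":0,"dz":1.5,"rx":0,"ry":0,"rz":0},
  {"grip":0.5,"dx":0,"dy":0,"dz":4,"rx":0,"ry":0,"rz":0},
  {"grip":0.5,"dx":0,"dy":0,"dz":8,"rx":0,"ry":0,"rz":0},
  {"grip":0.5,"dx":0,"dy":0,"dz":12,"rx":0,"ry":0,"rz":0},
  {"grip":0.5,"dx":0,"dy":0,"dz":16,"rx":0,"ry":0,"rz":0},
  {"grip":0.5,"dx":1,"dy":4,"dz":18,"rx":0,"ry":0,"rz":0},
  {"grip":0.5,"dx":3,"dy":8,"dz":20,"rx":0,"ry":0,"rz":0},
  {"grip":0.5,"dx":5,"dy":12,"dz":20,"rx":0,"ry":0,"rz":0},
  {"grip":0.5,"dx":7,"dy":16,"dz":20,"rx":0,"ry":0,"rz":0},
  {"grip":0.5,"dx":9,"dy":20,"dz":20,"rx":0,"ry":0,"rz":0},
])

```text
t: 15.35
eef_pos: [0.5423, -0.0504, 0.1789]
orientation: [0.094, 3.139, 0.002]
contact_force: [0.4, -0.4, -2.2]
opening: 0.0128
grasp_force: 68.7
```

carry_out([
  {"grip":0.5,"dx":0,"dy":4,"dz":0,"rx":0,"ry":0,"rz":0},
  {"grip":0.5,"dx":0,"dy":8,"dz":0,"rx":0,"ry":0,"rz":0},
  {"grip":0.5,"dx":0,"dy":9,"dz":0,"rx":0,"ry":0,"rz":0},
  {"grip":0.5,"dx":0,"dy":9,"dz":0,"rx":0,"ry":0,"rz":0},
  {"grip":0.5,"dx":0,"dy":9,"dz":0,"rx":0,"ry":0,"rz":0},
])

```text
t: 15.85
eef_pos: [0.5417, 0.036, 0.1782]
orientation: [-0.096, -3.14, 0.002]
contact_force: [-0.2, -0.6, -0.9]
opening: 0.0125
grasp_force: 68.7
```

```bash
cat > st.py <<'E'
from h import *
def stage(P,im,thr=140):
    c0=np.array([.645,.04]);w=(im.min(2)>thr)&(P[...,2]>.062)&(P[...,2]<.1)&(np.hypot(P[...,0]-c0[0],P[...,1]-c0[1])<.05)
    k=cv2.connectedComponentsWithStats(w.astype(np.uint8));w=k[1]==1+k[2][1:,4].argmax()
    Q=P[w];c=Q.mean(0)
    n=np.linalg.svd(Q-c)[2][2]
    n*=np.sign(n[2])
    f=(np.hypot(P[...,0]-c0[0],P[...,1]-c0[1])<.056)&(abs((P-c)@n)<.003)&(P[...,2]>.062)&((im.max(2)<75)|w)
    A=P[f];n=np.linalg.svd(A-A.mean(0))[2][2];n*=np.sign(n[2])
    y=np.cross(n,[1,0,0]);y/=np.linalg.norm(y);x=np.cross(y,n)
    uv=np.c_[(Q-c)@x,(Q-c)@y].astype(np.float32);rc=cv2.minAreaRect(uv)
    print(len(Q),len(A),'n',n.round(4),'tilt',np.arccos(n[2]).round(4),'patch',rc,'centre',(c+x*rc[0][0]+y*rc[0][1]).round(4),'heading x',x.round(4))
    uv=np.c_[(A-c)@x,(A-c)@y].astype(np.float32);rf=cv2.minAreaRect(uv);print('face',rf,(c+x*rf[0][0]+y*rf[0][1]).round(4))
E
python3 - <<'E'
from st import *
s,im,P=wcloud();print(s['eef_pos'],s['orientation'],s['opening'],s['grasp_force']);save('w6',im)
stage(P,im)
T=np.load('/tmp/top.npz');stage(T['P'],T['im'],150)
M=R.from_rotvec(s['orientation']).as_matrix();L=(P-s['eef_pos'])@M
m=(abs(L[...,0])<.04)&(abs(L[...,1])<.05)&(L[...,2]>-.037)&(L[...,2]<-.02)
print('slide tool',m.sum(),L[m].mean(0) if m.any() else 0,cv2.minAreaRect(L[m][:,:2].astype(np.float32)))
A=L[m];A=A[A[:,2]<-.028]; print(len(A),np.percentile(A[:,2],[5,50,95]),np.linalg.svd(A-A.mean(0))[2][2])
E
```

```text
[0.54169838 0.03595434 0.1781535 ] [-9.58842334e-02 -3.14009491e+00  1.57189676e-03] 0.012470381993490093 68.74743103981018
227 616 n [-0.264   0.0097  0.9645] tilt 0.2673 patch ((3.2694777473807335e-05, 3.331899642944336e-05), (0.031509801745414734, 0.008746650069952011), 86.6610107421875) centre [0.6623 0.0279 0.0866] heading x [0.9645 0.0027 0.264 ]
face ((0.0010327566415071487, 0.021454524248838425), (0.03231737017631531, 0.09105215966701508), 18.094982147216797) [0.6633 0.0494 0.0867]
414 841 n [-0.2711  0.0138  0.9625] tilt 0.2749 patch ((-0.00026240013539791107, -0.0002581402659416199), (0.060464292764663696, 0.04512367025017738), 87.51238250732422) centre [0.6452 0.0398 0.0807] heading x [0.9626 0.0039 0.271 ]
face ((-0.00040384382009506226, -0.0003909394145011902), (0.08710143715143204, 0.07382895052433014), 87.52517700195312) [0.645  0.0396 0.0806]
slide tool 4606 [ 0.01252273 -0.00052326 -0.03036992] ((0.004228385165333748, -0.0004160478711128235), (0.039059169590473175, 0.06066220998764038), 0.1439961940050125)
4455 [-0.03161414 -0.03045407 -0.02913195] [ 6.75568456e-03  5.01703247e-05 -9.99977179e-01]
```

View pics/w6.png

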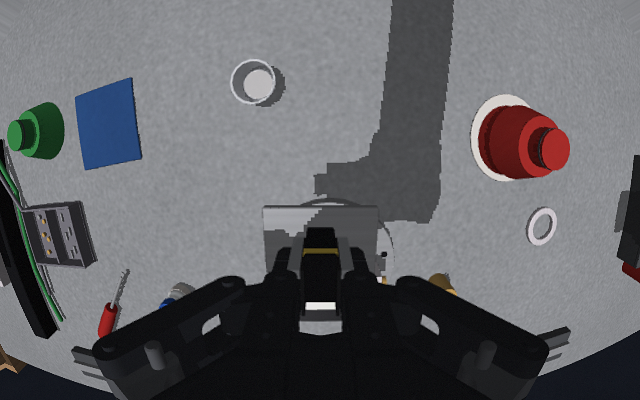

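```bash
cat > tg.py <<'E'
from h import *
def target(C,tilt,yaw,h,off=(.0013,-.0002,-.0244)):
    x0=np.array([np.cos(yaw),np.sin(yaw),0]);n=-np.sin(tilt)*x0+np.cos(tilt)*np.array([0,0,1])
    y=np.array([-np.sin(yaw),np.cos(yaw),0]);z=-n;x=np.cross(y,z);M=np.c_[x,y,z]
    return np.array(C)+n*h-M@np.array(off),M,n
E
python3 - <<'E'
from st import *
from tg import *
T=np.load('/tmp/side.npz');stage(T['P'],T['im'],150)
E=[];O=[]
for i in range(4): get_image('side');s=read_state();E.append(s['eef_pos']);O.append(R.from_rotvec(s['orientation']))
e=np.mean(E,0);o=R.concatenate(O).mean();print(e,np.std(E,0),o.as_matrix().round(4).tolist())
p,M,n=target((.645,.0397,.0815),.272,-.05,.03)
print('target',p,'shift cm',(p-e)*100,'turn deg',np.degrees((R.from_matrix(M)*o.inv()).as_rotvec()),'n',n)
print([(np.round(a['point'],4),round(a['confidence'],2)) for q in('stage_face','stage_edge') for a in tip_of('side',q)[:1]])
E
```

```text
284 557 n [-0.2783  0.0163  0.9604] tilt 0.2825 patch ((-0.00037927180528640747, -0.0025778301060199738), (0.06529847532510757, 0.045545436441898346), 87.06448364257812) centre [0.6438 0.0385 0.0817] heading x [0.9605 0.0047 0.2783]
face ((-0.0012028142809867859, 0.0017534010112285614), (0.08704321831464767, 0.07118834555149078), 87.65840148925781) [0.643  0.0428 0.0814]
[0.54193951 0.03529707 0.17813755] [4.79125674e-05 3.37206175e-04 5.34798659e-05] [[-0.998, 0.0634, 0.0001], [0.0634, 0.998, -0.0005], [-0.0002, -0.0004, -1.0]]
target [0.64475803 0.03991236 0.08724337] shift cm [10.28185243  0.46152929 -9.08941749] turn deg [ -0.85746276 -15.55084931   0.76693114] n [-0.26832269  0.01342733  0.96323551]
[(array([0.644 , 0.0427, 0.0814]), 0.79), (array([0.6778, 0.0387, 0.0916]), 0.84)]
```

carry_out([
  {"grip":0.5,"dx":3,"dy":0.2,"dz":0,"rx":-0.3,"ry":-5,"rz":0.3},
  {"grip":0.5,"dx":6,"dy":0.4,"dz":-2,"rx":-0.6,"ry":-11,"rz":0.5},
  {"grip":0.5,"dx":8.9,"dy":0.5,"dz":-4.3,"rx":-0.9,"ry":-15.8,"rz":0.8},
  {"grip":0.5,"dx":8.9,"dy":0.5,"dz":-4.3,"rx":-0.9,"ry":-15.8,"rz":0.8},
  {"grip":0.5,"dx":8.9,"dy":0.5,"dz":-4.3,"rx":-0.9,"ry":-15.8,"rz":0.8},
  {"grip":0.5,"dx":8.9,"dy":0.5,"dz":-4.3,"rx":-0.9,"ry":-15.8,"rz":0.8},
  {"grip":0.5,"dx":8.9,"dy":0.5,"dz":-4.3,"rx":-0.9,"ry":-15.8,"rz":0.8},
])

```text
t: 16.9
eef_pos: [0.6321, 0.0426, 0.1364]
orientation: [0.066, 2.863, -0.01]
contact_force: [1.1, -0.2, -1.5]
opening: 0.0135
grasp_force: 68.6
```

```bash
cat > ck.py <<'E'
from st import *
from tg import *
def ck(h,n_im=4):
    E=[];O=[];F=[]
    for i in range(n_im):
        s=read_state();im,d=get_image('side');E.append(s['eef_pos']);O.append(R.from_rotvec(s['orientation']));F.append(s['contact_force'])
    e=np.mean(E,0);o=R.concatenate(O).mean();p,M,n=target((.6447,.04,.0815),.277,-.05,h)
    print('eef',e.round(4),'std',np.std(E,0).round(4),'F',np.mean(F,0).round(2),'F.n',(np.array(F)@n).round(1),'grasp',s['grasp_force'])
    print('n',n.round(4),'height now',((e-target((.6447,.04,.0815),.277,-.05,0)[0])@n).round(4),'shift cm',((p-e)*100).round(2),'turn',np.degrees((R.from_matrix(M)*o.inv()).as_rotvec()).round(2))
    return im,d
E
python3 - <<'E'
from ck import *
im,d=ck(.01)
s,im,P=wcloud();M=R.from_rotvec(s['orientation']).as_matrix();L=(P-s['eef_pos'])@M
m=(abs(L[...,0])<.04)&(abs(L[...,1])<.05)&(L[...,2]>-.037)&(L[...,2]<-.02)
print('slide tool',m.sum(),cv2.minAreaRect(L[m][:,:2].astype(np.float32)),np.median(L[m][:,2]))
E
```

```text
eef [0.6319 0.0427 0.1362] std [0.0002 0.0001 0.0002] F [ 0.56 -0.23 -1.28] F.n [-1.7 -1.3 -1.4 -1.2] grasp 68.6046302318573
n [-0.2731  0.0137  0.9619] height now 0.0806 shift cm [ 1.8  -0.28 -6.82] turn [ 0.03  0.04 -0.24]
slide tool 4604 ((0.00432007759809494, -0.00032054632902145386), (0.060390498489141464, 0.03902551904320717), 89.80792999267578) -0.030505964440435938
```

carry_out([
  {"grip":0.5,"dx":0.6,"dy":-0.1,"dz":-2.2,"rx":0,"ry":0,"rz":0},
  {"grip":0.5,"dx":1.1,"dy":-0.2,"dz":-4.2,"rx":0,"ry":0,"rz":0},
  {"grip":0.5,"dx":1.6,"dy":-0.2,"dz":-6,"rx":0,"ry":0,"rz":0},
  {"grip":0.5,"dx":1.8,"dy":-0.2,"dz":-6.8,"rx":0,"ry":0,"rz":0},
  {"grip":0.5,"dx":1.8,"dy":-0.2,"dz":-6.8,"rx":0,"ry":0,"rz":0},
  {"grip":0.5,"dx":1.8,"dy":-0.2,"dz":-6.8,"rx":0,"ry":0,"rz":0},
])

```text
t: 17.75
eef_pos: [0.6495, 0.0407, 0.0675]
orientation: [0.065, 2.864, -0.011]
contact_force: [0.4, -1.1, -1.2]
opening: 0.0128
grasp_force: 68.6
```

```bash
python3 - <<'E'
from ck import *
im,d=ck(.0)
im2,_=get_image('top')
save('near',np.vstack([cv2.resize(im[165:265,240:360],None,fx=4.5,fy=4.5,interpolation=cv2.INTER_CUBIC)[:400],cv2.resize(im2[145:200,255:330],None,fx=7.2,fy=7.2,interpolation=cv2.INTER_CUBIC)[:199]]) )
E
```

```text
eef [0.6498 0.0409 0.068 ] std [0.0002 0.0001 0.0003] F [ 0.17  0.22 -1.2 ] F.n [-1.3 -0.7 -0.8 -2. ] grasp 68.60494494438171
n [-0.2731  0.0137  0.9619] height now 0.01 shift cm [ 0.28 -0.11 -0.96] turn [ 0.05  0.04 -0.26]
```

View pics/near.png

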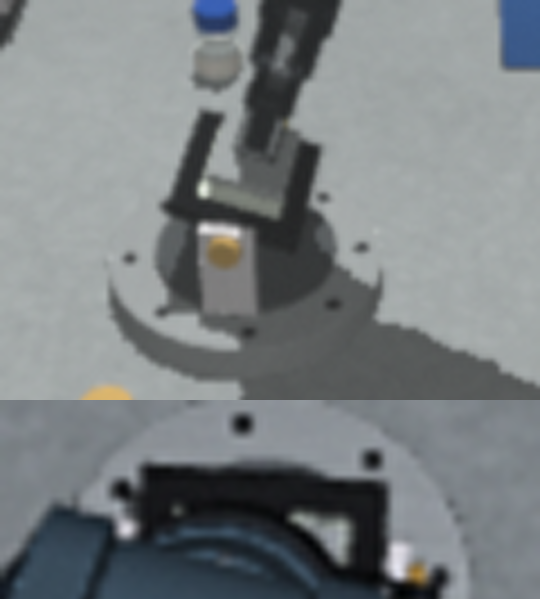

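carry_out([
  {"grip":0.5,"dx":0.08,"dy":-0.05,"dz":-0.3,"rx":0,"ry":0,"rz":0},
  {"grip":0.5,"dx":0.16,"dy":-0.1,"dz":-0.55,"rx":0,"ry":0,"rz":0},
  {"grip":0.5,"dx":0.2,"dy":-0.1,"dz":-0.7,"rx":0,"ry":0,"rz":0},
  {"grip":0.5,"dx":0.2,"dy":-0.1,"dz":-0.7,"rx":0,"ry":0,"rz":0},
])

```text
t: 18.4
eef_pos: [0.6508, 0.0398, 0.0594]
orientation: [0.065, 2.866, -0.011]
contact_force: [0.4, 0.3, -1.2]
opening: 0.0127
grasp_force: 68.6
```

carry_out([
  {"grip":0.5,"dx":0.03,"dy":0,"dz":-0.1,"rx":0,"ry":0,"rz":0},
  {"grip":0.5,"dx":0.03,"dy":0,"dz":-0.1,"rx":0,"ry":0,"rz":0},
])

```text
t: 18.6
eef_pos: [0.6513, 0.0399, 0.0587]
orientation: [0.065, 2.865, -0.011]
contact_force: [0.2, 0.3, -1.6]
opening: 0.0128
grasp_force: 68.6
```

carry_out([
  {"grip":0.5,"dx":0.03,"dy":0,"dz":-0.1,"rx":0,"ry":0,"rz":0},
  {"grip":0.5,"dx":0.03,"dy":0,"dz":-0.1,"rx":0,"ry":0,"rz":0},
])

```text
t: 18.8
eef_pos: [0.6518, 0.0399, 0.058]
orientation: [0.065, 2.865, -0.011]
contact_force: [0.1, 0.5, -1.0]
opening: 0.0128
grasp_force: 68.8
```

carry_out([
  {"grip":0.5,"dx":0.01,"dy":0,"dz":-0.05,"rx":0,"ry":0,"rz":0},
  {"grip":0.5,"dx":0.01,"dy":0,"dz":-0.05,"rx":0,"ry":0,"rz":0},
])

```text
t: 19.0
eef_pos: [0.6518, 0.0399, 0.0578]
orientation: [0.065, 2.865, -0.01]
contact_force: [-1.8, 0.1, 3.9]
opening: 0.0127
grasp_force: 69.5
```

carry_out([
  {"grip":0.5,"dx":0.01,"dy":0,"dz":-0.04,"rx":0,"ry":0,"rz":0},
  {"grip":0.5,"dx":0.01,"dy":0,"dz":-0.04,"rx":0,"ry":0,"rz":0},
  {"grip":0.5,"dx":0.01,"dy":0,"dz":-0.04,"rx":0,"ry":0,"rz":0},
])

```text
t: 19.3
eef_pos: [0.6518, 0.0399, 0.0578]
orientation: [0.065, 2.865, -0.01]
contact_force: [-5.5, 0.6, 7.0]
opening: 0.0128
grasp_force: 70.2
```

```bash
python3 - <<'E'
from ck import *
im,d=ck(0,3)
s,wi,P=wcloud();M=R.from_rotvec(s['orientation']).as_matrix();L=(P-s['eef_pos'])@M
m=(abs(L[...,0])<.04)&(abs(L[...,1])<.05)&(L[...,2]>-.037)&(L[...,2]<-.028)&(wi.min(2)>60)
print('slide tool',m.sum(),cv2.minAreaRect(L[m][:,:2].astype(np.float32)),np.median(L[m][:,2]))
# stage face in wrist view, in face frame about nominal centre
_,F,n=target((.6447,.04,.0815),.277,-.05,0);B=np.c_[-F[:,0],F[:,1],n]
def rep(P,im,t):
    Q=(P-np.array([.6447,.04,.0815]))@B
    f=(abs(Q[...,0])<.05)&(abs(Q[...,1])<.056)
    face=f&(abs(Q[...,2])<.0035)&(im.max(2)<80);pl=f&(abs(Q[...,2]-.006)<.0025)&(im.min(2)>90)
    for k,m in(('face',face),('plate',pl)):
        if m.sum()>5: print(t,k,m.sum(),'x',np.percentile(Q[m][:,0],[1,99]).round(4),'y',np.percentile(Q[m][:,1],[1,99]).round(4),'z',np.median(Q[m][:,2]).round(4))
rep(P,wi,'wrist');rep(cloud('side',d),im,'side')
Q0=np.load('/tmp/side.npz');rep(Q0['P'],Q0['im'],'side0')
im2,d2=get_image('top');rep(cloud('top',d2),im2,'top')
print('edge',[(np.round(a['point'],4),round(a['confidence'],2)) for a in tip_of('side','stage_edge')[:1]], 'slide',[(np.round(a['point'],4),round(a['confidence'],2)) for a in tip_of('side','slide')[:1]])
s,im,P=wcloud();print(crown(im,P,(.504,.279),.104) if (redmask(im)&(P[...,2]>.09)).sum()>20 else 'na')
E
```

```text
eef [0.6518 0.0399 0.0578] std [0. 0. 0.] F [-5.07  0.05  7.04] F.n [8.2 8.3 7.9] grasp 70.17040729522705
n [-0.2731  0.0137  0.9619] height now -0.0004 shift cm [ 0.08 -0.01  0.06] turn [ 0.02 -0.06 -0.26]
slide tool 4355 ((0.0044282544404268265, -0.0003116503357887268), (0.06045907735824585, 0.039003074169158936), 89.77448272705078) -0.03050082268967819
wrist face 7894 x [-0.0371  0.0238] y [-0.0426  0.0439] z -0.0004
wrist plate 2972 x [-0.0224  0.0127] y [-0.0295  0.0294] z 0.0058
side face 306 x [-0.0366  0.0337] y [-0.0408  0.046 ] z 0.0003
side plate 113 x [-0.021   0.0203] y [-0.0265  0.0326] z 0.0061
side0 face 307 x [-0.0367  0.0343] y [-0.0424  0.046 ] z 0.0001
top face 197 x [0.0072 0.0369] y [-0.0433  0.0426] z -0.0007
top plate 10 x [0.0119 0.0213] y [-0.0295 -0.0189] z 0.0049
edge [(array([0.6795, 0.0406, 0.0936]), 0.79)] slide [(array([0.6443, 0.0429, 0.0813]), 0.52)]
na
```

```bash
python3 -c "
from plant import *
s=read_state();print(s['contact_force'],s['joint_velocities'].round(4));print(job_done())"
```

```text
[-5.64708867  0.36312316  7.34636196] [ 0.0005 -0.0008  0.0014  0.0002  0.0003 -0.0015  0.0006]
the job is handed in; nothing more can be done
None
```

The job is handed in, with no verdict returned: the cover is nested on the spare to within about 1 mm, and the gripped slide is held flush and centred on the stage face at about 9 N (estimated from the wrist force).

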